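Set out the indigo jars from light to dark for a graded print

ROBOT

A 7-joint arm with a two-finger parallel gripper is mounted at the origin on the work surface. World frame = base frame: x ahead of the robot, y to its left, z up, the work surface at z = 0. Lengths are in m, angles in rad, forces in N, time in s.
With the tool pointing down it reaches from about 0.4 to 0.85 m from the base axis. Payload 10.4 kg.
Tool frame: the origin (TCP) lies midway between the tips of the shut fingers; the grasp point (between the pads) lies 19 mm behind it; z points along the fingers, x is the direction in which the jaws open and shut, and the axes are right-handed (so a half turn about z gives the same grasp; the last joint's range is limited). The gripper opens to 85 mm and grips with 20 to 120 N. Pads are 22 mm wide; open, the fingers measure 114 mm over their backs; the gripper's body (76 mm by 85 mm) begins 54 mm behind the grasp point. The pads swing forward as they close: fully open they stand 13 mm farther back than shut.
Start: joints at [-1.371, 0.332, -0.065, 1.46, 0.022, 1.35, -0.088], TCP at [0.138, 0.61, 0.231] pointing down, gripper open.
Joint ranges: [-2.6, 2.6], [-0.5, 2.12], [-1.47, 1.34], [0.16, 2.42], [-1.27, 4.41], [0.06, 2.06], [-2.6, 2.6]. Speed limits (rad/s): [2.22, 2.22, 2.79, 2.79, 3.14, 3.14, 3.14].

INTERFACE

Orientations are given as a unit quaternion [x, y, z, w].
In Python, from workcell import monitor, eyes, ticket, models gives the robot as it stands.
- The arm moves only by the tool servo_tool, never from a script. Its argument "motion" is a list of rows, each a list of 7 numbers: the opening, from 0 (shut) to 1 (fully open), then the shift along the tool's x, y, z in m, then the turn, a rotation vector about the tool's x, y, z in degrees. In form: [[fingers, tx, ty, tz, rx, ry, rz], ...]. A call has 1 to 20 rows; each row is the pose to reach, as a shift and turn from the pose commanded when the call began, along the tool's axes at that moment; what a row does not reach only later rows make up. A row lasts 1/8 s, in which the tool goes at most 62.5 mm and 10.7 degrees, less where a joint would pass 70% of its speed; a pose out of reach is approached as far as the arm can. A call with a gripper value outside its range is refused whole. The fingers move at their own pace and stop on an object; "grip_force" is the grip in N (left out, the last holds). Time passes only in rows, so rows that repeat a pose let the fingers close. It gives the time, the measured TCP pose, the force and the opening at its end, in the units of the state.
- monitor.get_obs(): the state, without advancing time (a new reading comes with each control period).
- eyes.camera(name): name is "scene" or "top" or "wrist"; returns (picture, depth): 384x512x3 uint8, blue, green, red; 384x512 float32, m along the optical axis (not along the pixel's ray), 0 where there is no reading.
- eyes.camera_info(name): a dict with "intrinsics" (3x3 intrinsics, pixels), "extrinsics" (4x4, takes a point from world to camera coordinates); the wrist camera has in their place "tool_from_camera" (4x4, takes a point from camera to tool coordinates, whose origin is the TCP and whose axes are the tool frame's). Camera axes: x right, y down, z forward; pixel columns grow to the right and rows downward; lengths in m; the calibration is good to about 2 mm. A picture is of the moment at which its call begins: read the wrist's pose just before it. camera_info takes no time and is no camera call.
- ticket.hand_in(): hands the job in, once; it reports no verdict.
Trained networks look in the newest picture that a camera, given by its name, has taken for a name from the list of things; names that differ only in an ending like _2 or _b are one class to them, and where a whole thing is asked for, a point or a joint stands for the part that bears it (a point fixed in the world has none). Each returns a list of dicts, best first, with "confidence" (0 to 1); they miss things now and then, are a little off and sometimes report something else, mostly with a low value. They report only what shows in the picture. A call takes as long as a camera call. They do not tell look-alikes from the thing itself.
- models.boxes_of(camera, thing): "point" ([x, y, z] in m, in the coordinates of the camera as it stood for that picture, good to about 4 mm: the middle of the surface that is visible of it).
The state is a dict: "clock": time; "joint_pos": joint angles; "joint_velocities": joint speeds; "tau": joint torques, N m; "position": TCP position; "ee_rot": TCP orientation; "ft_force": force on the tool from outside, world axes, zero at the start; "torque": the same for the moment, N m; "grip_width": opening from 0.0 (shut) to 1.0 (fully open).
Only numpy, scipy, OpenCV 4.12 (cv2) and the standard library are available. Lean on these libraries where they do the work, as an engineer would, in place of code of your own. Each camera call takes 0.05 s, during which the arm holds its last target. There are 200 camera calls.

TASK

Line the four blue pigment jars up on the board in order of shade, one upright in the middle of each grey disc: the palest on the disc next to the white tile, getting darker along the row to the darkest next to the black tile. Set each down gently, without dropping or tipping any, and leave the red jar standing where it is.

Things in the scene. Friction and masses are not known exactly. Their poses are not given: they have to be found in the camera images.
- jar_pale: Closed round pigment jar, very pale, whitish blue (the lightest), loose, upright on the table at the start. Diameter 52 mm, 72 mm tall: straight coloured body up to 56 mm, a narrower steel lid (47 mm across) above, with a disc of the jar's own colour on top. 0.15 to 0.3 kg. Origin: centre of the underside, z up.
- jar_light: Closed round pigment jar, light sky blue (second lightest), loose, upright on the table at the start. Diameter 52 mm, 72 mm tall: straight coloured body up to 56 mm, a narrower steel lid (47 mm across) above, with a disc of the jar's own colour on top. 0.15 to 0.3 kg. Origin: centre of the underside, z up.
- jar_mid: Closed round pigment jar, strong medium blue (second darkest), loose, upright on the table at the start. Diameter 52 mm, 72 mm tall: straight coloured body up to 56 mm, a narrower steel lid (47 mm across) above, with a disc of the jar's own colour on top. 0.15 to 0.3 kg. Origin: centre of the underside, z up.
- jar_deep: Closed round pigment jar, deep, almost black navy (the darkest), loose, upright on the table at the start. Diameter 52 mm, 72 mm tall: straight coloured body up to 56 mm, a narrower steel lid (47 mm across) above, with a disc of the jar's own colour on top. 0.15 to 0.3 kg. Origin: centre of the underside, z up.
- jar_red: Closed round pigment jar, vermilion red, loose, upright on the table at the start. Diameter 52 mm, 72 mm tall: straight coloured body up to 56 mm, a narrower steel lid (47 mm across) above, with a disc of the jar's own colour on top. 0.15 to 0.3 kg. Origin: centre of the underside, z up. Not part of the row: it stays where it is, among the blue jars.
- mark_a: One of four identical dark grey discs fixed in a straight row, 84 mm between centres, on a pale wooden board (100 x 480 mm, 12 mm thick). A disc is 70 mm across, 4 mm thick, and is one jar's place. Which letter lies where in the row varies. Origin: centre of the disc's underside, level with the board's top; jars stand on the disc's top, 4 mm higher.
- mark_b: One of four identical dark grey discs fixed in a straight row, 84 mm between centres, on a pale wooden board (100 x 480 mm, 12 mm thick). A disc is 70 mm across, 4 mm thick, and is one jar's place. Which letter lies where in the row varies. Origin: centre of the disc's underside, level with the board's top; jars stand on the disc's top, 4 mm higher.
- mark_c: One of four identical dark grey discs fixed in a straight row, 84 mm between centres, on a pale wooden board (100 x 480 mm, 12 mm thick). A disc is 70 mm across, 4 mm thick, and is one jar's place. Which letter lies where in the row varies. Origin: centre of the disc's underside, level with the board's top; jars stand on the disc's top, 4 mm higher.
- mark_d: One of four identical dark grey discs fixed in a straight row, 84 mm between centres, on a pale wooden board (100 x 480 mm, 12 mm thick). A disc is 70 mm across, 4 mm thick, and is one jar's place. Which letter lies where in the row varies. Origin: centre of the disc's underside, level with the board's top; jars stand on the disc's top, 4 mm higher.
- white_tile: White glazed square tile, 50 x 50 x 8 mm, fixed on one end of the board, in line with the discs, 80 mm from the centre of the nearest disc: it marks the light end of the row. A like tile in black lies at the other end (the dark end). Which end is which varies. Origin: centre of the underside, at the board's top.
Mind the look-alikes: they are no part of the job. Leave any pink or yellow look-alike of the jar_mid alone.

How it is judged:
By the outcome, as a careful person would: the job done as asked, in the order asked, and still so for the second after the job is handed in, with the robot touching nothing.
It also fails if it takes over 109 s, if anything falls off the work surface, if the arm or the gripper's body presses on something with over 40 N, if the wrist force passes 120 N, or if a joint passes its speed limit or range.

## Working session

There is one attempt and no reset: what is moved stays moved. The work goes in short steps, Python scripts to look and compute and a tool call to move; the robot and the scene stay as the last step left them, time stands still between calls to the robot, and variables do not carry over. Pictures are saved under pics/ and viewed, about 12 in all and at most 16, crops included, and the job is handed in when it is done.

Besides the shell and the picture viewer there is one more tool, called after "Request:" as name([rows], argument=value, ...), one row to a line, values as JSON. servo_tool: Moves the arm, as the interface text tells. Its arguments: {"type":"object","properties":{"motion":{"type":"array"},"grip_force":{"type":"number"}},"required":["motion"]}

```bash
mkdir -p pics
cat > h.py <<'E'
import numpy as np, cv2
from workcell import monitor, eyes, ticket, models
from scipy.spatial.transform import Rotation as R
def cloud(name):
    o=monitor.get_obs(); im,d=eyes.camera(name); i=eyes.camera_info(name); K=np.array(i["intrinsics"])
    v,u=np.mgrid[:384,:512]
    P=np.stack([(u-K[0,2])/K[0,0]*d,(v-K[1,2])/K[1,1]*d,d,np.ones_like(d)],-1)
    T=T_wc(name,o)
    W=(P@T.T)[...,:3]; W[d==0]=np.nan
    return im,W,T
def T_wc(name,o=None):
    i=eyes.camera_info(name)
    if name=="wrist":
        T=np.eye(4);T[:3,:3]=R.from_quat(o["ee_rot"]).as_matrix();T[:3,3]=o["position"]
        return T@np.array(i["tool_from_camera"])
    return np.linalg.inv(np.array(i["extrinsics"]))
E
python3 - <<'E'
from h import *
o=monitor.get_obs();print({k:np.round(v,3) for k,v in o.items()})
print(R.from_quat(o["ee_rot"]).as_matrix().round(3))
for n in("top","scene"):
    im,W,T=cloud(n); cv2.imwrite(f"pics/{n}0.png",im); np.savez(f"{n}0.npz",im=im,W=W)
    for t in("jar_pale","jar_light","jar_mid","jar_deep","jar_red","mark_a","white_tile"):
        for r in models.boxes_of(n,t)[:6]:
            p=T@np.append(r["point"],1); print(n,t,round(r["confidence"],2),p[:3].round(3))
E
```

```text
{'clock': np.float64(0.0), 'joint_pos': array([-1.371,  0.333, -0.065,  1.461,  0.022,  1.35 , -0.089]), 'joint_velocities': array([ 0.   ,  0.001,  0.001, -0.001, -0.001, -0.001, -0.001]), 'tau': array([-0.0000e+00, -6.2544e+01,  4.9000e-02, -3.9163e+01,  1.6000e-02,
        9.0000e-03,  0.0000e+00]), 'position': array([0.138, 0.609, 0.23 ]), 'ee_rot': array([ 0.781,  0.624, -0.001,  0.   ]), 'ft_force': array([-0.317, -0.189,  0.068]), 'torque': array([ 0.019, -0.02 ,  0.032]), 'grip_width': np.float64(1.0)}
[[ 0.221  0.975 -0.   ]
 [ 0.975 -0.221 -0.001]
 [-0.001  0.    -1.   ]]
top jar_pale 0.95 [0.46  0.248 0.072]
top jar_pale 0.61 [0.621 0.035 0.017]
top jar_light 0.87 [ 0.46  -0.112  0.071]
top jar_light 0.23 [0.462 0.249 0.071]
top jar_mid 0.82 [ 0.352 -0.071  0.071]
top jar_mid 0.75 [0.322 0.163 0.07 ]
top jar_mid 0.73 [0.421 0.002 0.072]
top jar_mid 0.7 [0.354 0.09  0.072]
top jar_deep 0.91 [0.455 0.14  0.066]
top jar_deep 0.67 [0.615 0.206 0.016]
top jar_red 0.8 [ 0.444 -0.239  0.074]
top mark_a 0.96 [0.615 0.204 0.017]
top mark_a 0.9 [0.616 0.124 0.015]
top mark_a 0.75 [0.622 0.036 0.018]
top mark_a 0.64 [0.455 0.141 0.068]
top mark_a 0.58 [ 0.611 -0.044  0.019]
top white_tile 0.64 [ 0.615 -0.126  0.021]
scene jar_pale 0.75 [0.476 0.24  0.046]
scene jar_light 0.81 [ 0.478 -0.132  0.052]
scene jar_light 0.23 [ 0.619 -0.047  0.016]
scene jar_mid 0.87 [ 0.364 -0.09   0.045]
scene jar_mid 0.83 [ 0.438 -0.016  0.045]
scene jar_mid 0.83 [0.365 0.079 0.052]
scene jar_mid 0.76 [0.333 0.159 0.057]
scene jar_mid 0.74 [0.614 0.12  0.015]
scene jar_deep 0.57 [0.465 0.129 0.045]
scene jar_red 0.96 [ 0.46  -0.264  0.051]
scene mark_a 0.98 [0.616 0.035 0.016]
scene mark_a 0.94 [ 0.619 -0.049  0.014]
scene mark_a 0.65 [0.616 0.119 0.015]
scene mark_a 0.52 [0.614 0.202 0.017]
scene white_tile 0.94 [ 0.62  -0.135  0.018]
```

View picture.

View pics/top0.png

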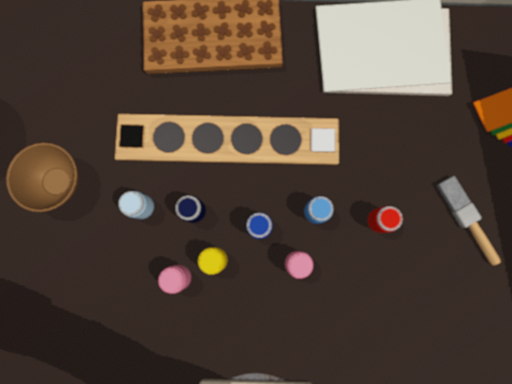

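Run:
```python
from h import *
for n in("top","scene"):
    z=np.load(n+"0.npz");im,W=z["im"],z["W"]
    print(n)
    m=((W[...,2]>.066)&(W[...,2]<.078)).astype(np.uint8)
    k,l,s,c=cv2.connectedComponentsWithStats(m)
    for i in range(1,k):
        if s[i,4]<40: continue
        p=W[l==i]; a=np.array(cv2.minEnclosingCircle(p[:,:2].astype(np.float32))[0]); print(c[i].round(0),s[i,4],((p.min(0)+p.max(0))/2).round(4),a.round(4),np.ptp(p[:,:2],axis=0).round(3),np.median(im[l==i],0))
    m=((abs(W[...,2]-.016)<.006)&(im.max(-1)<110)&(im.max(-1)>40)&(W[...,0]>.5)).astype(np.uint8)
    k,l,s,c=cv2.connectedComponentsWithStats(m)
    for i in range(1,k):
        if s[i,4]<40: continue
        p=W[l==i]; print("disc",c[i].round(0),s[i,4],((p.min(0)+p.max(0))/2).round(4),p.mean(0).round(4),np.ptp(p[:,:2],axis=0).round(3),np.median(im[l==i],0))
```

```text
top
[130. 203.] 444 [0.4636 0.2573 0.0707] [0.4645 0.2573] [0.044 0.045] [219. 207. 187.]
[187. 207.] 440 [0.458  0.1448 0.0706] [0.4583 0.1451] [0.045 0.045] [73. 40. 37.]
[320. 208.] 437 [ 0.4635 -0.1166  0.0706] [ 0.4641 -0.1158] [0.046 0.045] [202. 155.  96.]
[389. 218.] 442 [ 0.4486 -0.2522  0.0706] [ 0.4485 -0.252 ] [0.044 0.046] [ 27.5  39.  207. ]
[258. 225.] 446 [0.4285 0.0043 0.0703] [0.4282 0.0048] [0.045 0.045] [160.   75.5  44.5]
[210. 261.] 459 [0.3566 0.0966 0.071 ] [0.3562 0.096 ] [0.044 0.045] [ 21. 200. 218.]
[299. 265.] 461 [ 0.3528 -0.0771  0.0707] [ 0.3532 -0.0771] [0.046 0.045] [167. 144. 218.]
[170. 280.] 471 [0.3177 0.1705 0.0708] [0.3183 0.1705] [0.045 0.046] [165. 142. 218.]
disc [213.  68.] 313 [0.7719 0.1148 0.0159] [0.7714 0.1154 0.0158] [0.026 0.298] [35. 64. 99.]
disc [168. 137.] 693 [0.6148 0.2039 0.0155] [0.6142 0.2042 0.0156] [0.064 0.064] [77. 78. 82.]
disc [207. 138.] 696 [0.6151 0.1202 0.0159] [0.6146 0.1203 0.0156] [0.065 0.063] [76. 77. 81.]
disc [500. 129.] 89 [ 0.6547 -0.5154  0.0127] [ 0.6531 -0.5145  0.0117] [0.026 0.047] [27. 76. 33.]
disc 
[... 1579 characters left out ...]
7 0.047] [  0.  12. 212.]
disc [386. 129.] 46 [0.6264 0.6114 0.016 ] [0.6329 0.6055 0.0154] [0.106 0.045] [72. 90. 97.]
disc [342. 168.] 179 [0.6139 0.283  0.0161] [0.6159 0.2796 0.0192] [0.051 0.056] [25. 39. 50.]
disc [330. 182.] 272 [0.6153 0.202  0.0163] [0.6163 0.2008 0.0161] [0.066 0.069] [57. 67. 77.]
disc [316. 196.] 321 [0.6165 0.1187 0.0157] [0.6165 0.1171 0.0159] [0.065 0.071] [58. 68. 78.]
disc [302. 213.] 373 [0.6178 0.0346 0.0156] [0.6178 0.0333 0.0159] [0.066 0.068] [59. 69. 78.]
disc [285. 231.] 447 [ 0.6174 -0.049   0.0154] [ 0.6182 -0.0499  0.0158] [0.067 0.067] [62. 72. 79.]
disc [141. 322.] 79 [ 0.5233 -0.4052  0.0136] [ 0.5274 -0.4123  0.0132] [0.046 0.062] [84. 89. 87.]
```

The top view shows the board with the black tile at (132,136), the white tile at (323,140) and discs at columns 168, 207, 246 and 285. The blue jars are pale (130,203), deep (188,207), mid (258,225) and light (320,208). The red jar is at (389,218), with pink and yellow look-alikes nearby. Both cameras agree within 2 to 3 mm.

I'll grip along world x, across the row, so the fingers clear the neighbouring jars. I start above the pale jar.

Request:
servo_tool([
  [1,-0.015,0.02,0.004,0,0,4],
  [1,-0.04,0.06,0.01,0,0,11],
  [1,-0.07,0.105,0.018,0,0,20],
  [1,-0.1,0.15,0.026,0,0,29],
  [1,-0.13,0.195,0.034,0,0,38],
  [1,-0.16,0.24,0.042,0,0,47],
  [1,-0.19,0.28,0.05,0,0,55],
  [1,-0.22,0.32,0.056,0,0,63],
  [1,-0.245,0.36,0.062,0,0,70],
  [1,-0.262,0.385,0.068,0,0,75],
  [1,-0.272,0.396,0.07,0,0,77.2],
  [1,-0.272,0.396,0.07,0,0,77.2],
  [1,-0.272,0.396,0.07,0,0,77.2],
], grip_force=40)

```text
clock: 2.42
position: [0.4633, 0.2584, 0.1614]
ee_rot: [1.0, 0.002, -0.0, -0.0]
ft_force: [-1.2, 0.5, -0.1]
grip_width: 1.0
```

```bash
cat >> h.py <<'E'
def st():
    o=monitor.get_obs(); M=R.from_quat(o["ee_rot"]).as_matrix()
    print("t",round(o["clock"],2),"p",o["position"].round(4),"x",M[:,0].round(4),"z",M[:,2].round(4),"F",o["ft_force"].round(1),"g",round(float(o["grip_width"]),3),"q",o["joint_pos"].round(2)); return o
def tops(name,zlo,zhi,save=None):
    im,W,T=cloud(name)
    if save: cv2.imwrite(save,im)
    m=((W[...,2]>zlo)&(W[...,2]<zhi)).astype(np.uint8)
    k,l,s,c=cv2.connectedComponentsWithStats(m)
    for i in range(1,k):
        if s[i,4]<100: continue
        p=W[l==i]; a,r=cv2.minEnclosingCircle(p[:,:2].astype(np.float32)); print(name,c[i].round(0),s[i,4],"mid",((p.min(0)+p.max(0))/2).round(4),"circ",np.round(a,4),round(r,4),np.median(im[l==i],0))
E
python3 -c "
from h import *
st(); tops('wrist',.064,.08,'pics/w1.png')"
```

```text
t 2.42 p [0.4633 0.2584 0.1614] x [ 1.0e+00  4.1e-03 -3.0e-04] z [-3.e-04  7.e-04 -1.e+00] F [-1.2  0.5 -0.1] g 1.0 q [-0.92  0.18  0.36  1.82 -0.07  1.16 -0.53]
wrist [251. 199.] 1926 mid [0.463  0.2576 0.0691] circ [0.4631 0.2576] 0.0235 [255. 250. 228.]
wrist [105. 275.] 1141 mid [0.3165 0.1726 0.0688] circ [0.3163 0.171 ] 0.0243 [206. 184. 255.]
wrist [246. 300.] 1403 mid [0.4577 0.1455 0.0688] circ [0.4573 0.1456] 0.024 [99. 48. 42.]
```

View pics/w1.png

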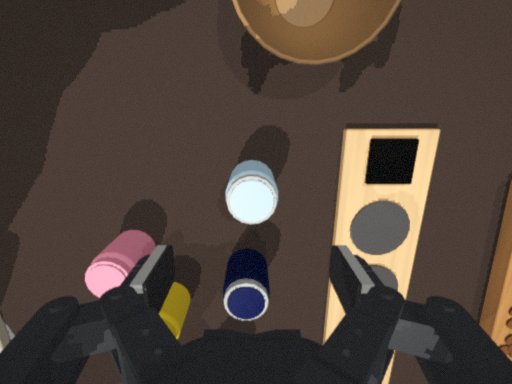

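The picture matches the estimates: the pale jar is centred under the gripper, with its lid at (251,203). I'll descend and grip.

Request:
servo_tool([
  [1,0,0.001,0.02,0,0,0],
  [1,0,0.001,0.05,0,0,0],
  [1,0,0.001,0.08,0,0,0],
  [1,0,0.001,0.11,0,0,0],
  [1,0,0.001,0.13,0,0,0],
  [1,0,0.001,0.14,0,0,0],
  [1,0,0.001,0.14,0,0,0],
  [0,0,0.001,0.14,0,0,0],
  [0,0,0.001,0.14,0,0,0],
  [0,0,0.001,0.14,0,0,0],
  [0,0,0.001,0.14,0,0,0],
  [0,0,0.001,0.14,0,0,0],
  [0,0,0.001,0.14,0,0,0],
  [0,0,0.001,0.14,0,0,0],
  [0,0,0.001,0.14,0,0,0],
], grip_force=40)

```text
clock: 4.35
position: [0.4646, 0.2563, 0.0224]
ee_rot: [1.0, 0.0, 0.0, -0.001]
ft_force: [-2.2, -0.9, 6.4]
grip_width: 0.596
```

Request:
servo_tool([
  [0,0,0,-0.008,0,0,0],
  [0,0,0,-0.025,0,0,0],
  [0,0,0,-0.05,0,0,0],
  [0,0,0,-0.08,0,0,0],
  [0,0.005,0.01,-0.105,0,0,0],
  [0,0.015,0.03,-0.12,0,0,0],
  [0,0.03,0.06,-0.13,0,0,0],
  [0,0.047,0.095,-0.13,0,0,0],
  [0,0.065,0.13,-0.13,0,0,0],
  [0,0.082,0.165,-0.13,0,0,0],
  [0,0.1,0.2,-0.13,0,0,0],
  [0,0.117,0.235,-0.13,0,0,0],
  [0,0.132,0.265,-0.13,0,0,0],
  [0,0.143,0.287,-0.13,0,0,0],
  [0,0.149,0.3,-0.13,0,0,0],
  [0,0.1515,0.305,-0.13,0,0,0],
  [0,0.1515,0.305,-0.13,0,0,0],
  [0,0.1515,0.305,-0.13,0,0,0],
])

```text
clock: 6.6
position: [0.6157, -0.0479, 0.1513]
ee_rot: [1.0, 0.001, -0.0, -0.0]
ft_force: [-0.3, 0.0, -2.6]
grip_width: 0.592
```

```bash
cat >> h.py <<'E'
def discs():
    im,W,T=cloud("wrist")
    m=((abs(W[...,2]-.015)<.006)&(im.max(-1)<135)&(im.max(-1)>60)&(np.ptp(im.astype(int),axis=-1)<25)&(abs(W[...,0]-.616)<.045)).astype(np.uint8)
    k,l,s,c=cv2.connectedComponentsWithStats(m)
    for i in range(1,k):
        if s[i,4]<300: continue
        p=W[l==i]; a,r=cv2.minEnclosingCircle(p[:,:2].astype(np.float32)); print("disc",c[i].round(0),s[i,4],"mid",((p.min(0)+p.max(0))/2).round(4),"circ",np.round(a,4),round(r,4),np.median(im[l==i],0))
    return im
E
python3 -c "
from h import *
st(); cv2.imwrite('pics/w2.png',discs()); tops('wrist',.09,.28)
tops('top',.08,.28)"
```

```text
t 6.6 p [ 0.6157 -0.0479  0.1513] x [ 1.0e+00  1.9e-03 -2.0e-04] z [-2.e-04  7.e-04 -1.e+00] F [-0.3  0.  -2.6] g 0.592 q [-0.43  0.4   0.55  1.61 -0.22  1.19  0.17]
disc [250.  18.] 2652 mid [0.6147 0.1045 0.0151] circ [0.6147 0.1196] 0.034 [78. 80. 81.]
disc [240. 104.] 2355 mid [0.6112 0.0363 0.0156] circ [0.6155 0.0363] 0.0343 [74. 75. 77.]
disc [252. 178.] 2250 mid [ 0.6159 -0.0401  0.0156] circ [ 0.6159 -0.0473] 0.034 [74. 75. 77.]
wrist [252. 318.] 47408 mid [ 0.6164 -0.0418  0.1893] circ [ 0.6164 -0.037 ] 0.0665 [27. 26. 25.]
```

View pics/w2.png

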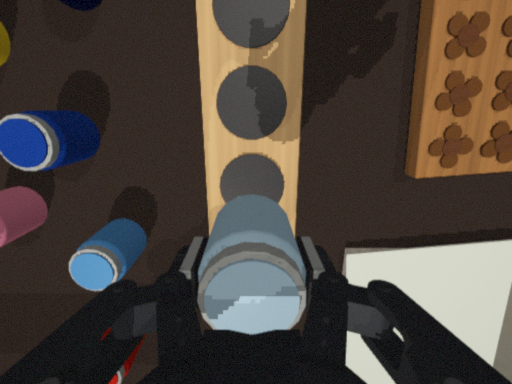

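The jar is held upright, with its disc at (252,178) under it. The gripper is aligned within about 1 mm, so I'll lower slowly.

Request:
servo_tool([
  [0,0,0,0.01,0,0,0],
  [0,0,0,0.03,0,0,0],
  [0,0,0,0.055,0,0,0],
  [0,0,0,0.08,0,0,0],
  [0,0,0,0.096,0,0,0],
  [0,0,0,0.104,0,0,0],
  [0,0,0,0.108,0,0,0],
  [0,0,0,0.11,0,0,0],
  [0,0,0,0.111,0,0,0],
  [0,0,0,0.112,0,0,0],
  [0,0,0,0.112,0,0,0],
  [0,0,0,0.112,0,0,0],
])

```text
clock: 8.25
position: [0.6159, -0.0491, 0.0394]
ee_rot: [1.0, 0.0, 0.0, -0.0]
ft_force: [0.2, -0.7, -2.0]
grip_width: 0.595
```

Request:
servo_tool([
  [0,0,0,0.0005,0,0,0],
  [0,0,0,0.001,0,0,0],
  [0,0,0,0.0012,0,0,0],
  [0,0,0,0.0012,0,0,0],
])

```text
clock: 8.75
position: [0.6159, -0.0491, 0.0385]
ee_rot: [1.0, 0.0, 0.0, -0.0]
ft_force: [-3.8, 0.4, 4.9]
grip_width: 0.594
```

Request:
servo_tool([
  [0.8,0,0,0,0,0,0],
  [1,0,0,0,0,0,0],
  [1,0,0,0,0,0,0],
  [1,0,0,-0.005,0,0,0],
  [1,0,0,-0.02,0,0,0],
  [1,0,0,-0.05,0,0,0],
  [1,0,0,-0.085,0,0,0],
  [1,-0.01,0.004,-0.11,0,0,0],
  [1,-0.035,0.015,-0.12,0,0,0],
  [1,-0.07,0.03,-0.12,0,0,0],
  [1,-0.105,0.045,-0.12,0,0,0],
  [1,-0.135,0.059,-0.12,0,0,0],
  [1,-0.1525,0.067,-0.12,0,0,0],
  [1,-0.1525,0.067,-0.12,0,0,0],
  [1,-0.1525,0.067,-0.12,0,0,0],
])

```text
clock: 10.62
position: [0.4643, -0.1158, 0.1588]
ee_rot: [1.0, 0.001, 0.001, -0.0]
ft_force: [0.2, -0.2, 0.0]
grip_width: 1.0
```

```bash
python3 -c "
from h import *
st(); tops('wrist',.064,.08)
tops('top',.066,.095,'pics/t2.png')"
```

```text
t 10.62 p [ 0.4643 -0.1158  0.1588] x [1.     0.0011 0.0014] z [ 1.4e-03  3.0e-04 -1.0e+00] F [ 0.2 -0.2  0. ] g 1.0 q [-0.44  0.05  0.62  1.96 -0.03  1.14  0.19]
wrist [204.  53.] 3156 mid [0.4271 0.004  0.0689] circ [0.427 0.004] 0.0236 [173.  83.  42.]
wrist [414. 120.] 911 mid [ 0.6056 -0.0477  0.072 ] circ [ 0.6147 -0.0477] 0.0259 [163. 154. 134.]
wrist [123. 157.] 2346 mid [ 0.3519 -0.0774  0.0689] circ [ 0.352  -0.0775] 0.0238 [181. 159. 234.]
wrist [250. 199.] 1966 mid [ 0.4632 -0.1166  0.0688] circ [ 0.4629 -0.1166] 0.0236 [220. 175. 114.]
wrist [236. 317.] 1113 mid [ 0.4473 -0.2488  0.0688] circ [ 0.4478 -0.2514] 0.0237 [ 38.  51. 218.]
top [287. 131.] 532 mid [ 0.616  -0.0467  0.0785] circ [ 0.6159 -0.0469] 0.0257 [208. 197. 181.]
top [187. 207.] 441 mid [0.4582 0.1451 0.0703] circ [0.4584 0.1454] 0.0234 [71. 37. 34.]
top [315. 209.] 216 mid [ 0.4623 -0.1066  0.0705] circ [ 0.4622 -0.1098] 0.0225 [198.5 155.   96. ]
top [258. 225.] 444 mid [0.4286 0.0043 0.0706] circ [0.4282 0.0048] 0.0233 [160.   74.   41.5]
top [210. 261.] 463 mid [0.3566 0.0961 0.0707] circ [0.3561 0.0961] 0.0235 [ 21. 200. 218.]
top [299. 265.] 460 mid [ 0.3527 -0.0771  0.0706] circ [ 0.3531 -0.0771] 0.0234 [167. 144. 218.]
top [170. 280.] 471 mid [0.3177 0.1707 0.071 ] circ [0.3182 0.1705] 0.0234 [165. 142. 218.]
```

Pale is centred on its disc. Next is the light jar.

Request:
servo_tool([
  [1,-0.001,0,0.02,0,0,0],
  [1,-0.001,0,0.05,0,0,0],
  [1,-0.001,0,0.08,0,0,0],
  [1,-0.001,0,0.11,0,0,0],
  [1,-0.001,0,0.129,0,0,0],
  [1,-0.001,0,0.138,0,0,0],
  [1,-0.001,0,0.138,0,0,0],
  [0,-0.001,0,0.138,0,0,0],
  [0,-0.001,0,0.138,0,0,0],
  [0,-0.001,0,0.138,0,0,0],
  [0,-0.001,0,0.138,0,0,0],
  [0,-0.001,0,0.138,0,0,0],
  [0,-0.001,0,0.138,0,0,0],
  [0,-0.001,0,0.138,0,0,0],
])

```text
clock: 12.48
position: [0.463, -0.1161, 0.021]
ee_rot: [1.0, 0.0, 0.001, -0.0]
ft_force: [-1.9, 0.6, 7.5]
grip_width: 0.598
```

Request:
servo_tool([
  [0,0,0,-0.008,0,0,0],
  [0,0,0,-0.025,0,0,0],
  [0,0,0,-0.05,0,0,0],
  [0,0,0,-0.08,0,0,0],
  [0,0.005,-0.005,-0.105,0,0,0],
  [0,0.018,-0.018,-0.12,0,0,0],
  [0,0.038,-0.038,-0.13,0,0,0],
  [0,0.06,-0.06,-0.13,0,0,0],
  [0,0.083,-0.083,-0.13,0,0,0],
  [0,0.106,-0.106,-0.13,0,0,0],
  [0,0.127,-0.127,-0.13,0,0,0],
  [0,0.143,-0.143,-0.13,0,0,0],
  [0,0.15,-0.15,-0.13,0,0,0],
  [0,0.1525,-0.1525,-0.13,0,0,0],
  [0,0.1525,-0.1525,-0.13,0,0,0],
  [0,0.1525,-0.1525,-0.13,0,0,0],
])

```text
clock: 14.48
position: [0.6145, 0.0355, 0.1503]
ee_rot: [1.0, -0.0, -0.0, -0.0]
ft_force: [-0.5, 0.1, -1.9]
grip_width: 0.598
```

Request:
servo_tool([
  [0,0.001,-0.001,0.01,0,0,0],
  [0,0.001,-0.001,0.03,0,0,0],
  [0,0.001,-0.001,0.055,0,0,0],
  [0,0.001,-0.001,0.08,0,0,0],
  [0,0.001,-0.001,0.096,0,0,0],
  [0,0.001,-0.001,0.104,0,0,0],
  [0,0.001,-0.001,0.109,0,0,0],
  [0,0.001,-0.001,0.111,0,0,0],
  [0,0.001,-0.001,0.112,0,0,0],
  [0,0.001,-0.001,0.1125,0,0,0],
  [0,0.001,-0.001,0.1125,0,0,0],
])

```text
clock: 15.85
position: [0.616, 0.0374, 0.0378]
ee_rot: [1.0, 0.0, 0.0, -0.0]
ft_force: [-0.6, 0.5, -1.7]
grip_width: 0.597
```

Request:
servo_tool([
  [0,0,0,0.0005,0,0,0],
  [0,0,0,0.001,0,0,0],
  [0,0,0,0.0012,0,0,0],
  [0,0,0,0.0012,0,0,0],
])

```text
clock: 16.35
position: [0.616, 0.0374, 0.0371]
ee_rot: [1.0, 0.0, 0.0, -0.0]
ft_force: [-3.8, 0.9, 7.3]
grip_width: 0.595
```

Request:
servo_tool([
  [0.8,0,0,0,0,0,0],
  [1,0,0,0,0,0,0],
  [1,0,0,0,0,0,0],
  [1,0,0,-0.005,0,0,0],
  [1,0,0,-0.02,0,0,0],
  [1,0,0,-0.05,0,0,0],
  [1,0,0,-0.085,0,0,0],
  [1,-0.01,0.002,-0.11,0,0,0],
  [1,-0.035,0.006,-0.12,0,0,0],
  [1,-0.075,0.013,-0.12,0,0,0],
  [1,-0.115,0.02,-0.12,0,0,0],
  [1,-0.15,0.027,-0.12,0,0,0],
  [1,-0.178,0.032,-0.12,0,0,0],
  [1,-0.188,0.033,-0.12,0,0,0],
  [1,-0.188,0.033,-0.12,0,0,0],
  [1,-0.188,0.033,-0.12,0,0,0],
])

```text
clock: 18.35
position: [0.4288, 0.0045, 0.1567]
ee_rot: [1.0, 0.0, 0.0, 0.0]
ft_force: [0.0, 0.9, -0.0]
grip_width: 1.001
```

```bash
python3 -c "
from h import *
st(); tops('wrist',.064,.08)
tops('top',.08,.095)"
```

```text
t 18.35 p [0.4288 0.0045 0.1567] x [1.e+00 7.e-04 8.e-04] z [ 8.e-04 -1.e-04 -1.e+00] F [ 0.   0.9 -0. ] g 1.001 q [-0.67 -0.08  0.53  2.07  0.05  1.14 -0.15]
wrist [102.   8.] 898 mid [0.3179 0.1531 0.0689] circ [0.3179 0.1586] 0.0202 [185. 162. 239.]
wrist [289.  26.] 3039 mid [0.4575 0.1403 0.0691] circ [0.4576 0.1447] 0.0236 [82. 46. 40.]
wrist [160.  92.] 2877 mid [0.3554 0.0956 0.0691] circ [0.3554 0.0955] 0.0235 [ 54. 227. 245.]
wrist [451. 160.] 1011 mid [0.6077 0.0371 0.072 ] circ [0.6148 0.0372] 0.0259 [157. 119.  74.]
wrist [250. 200.] 1993 mid [0.4272 0.0042 0.069 ] circ [0.4273 0.0041] 0.0236 [187.  95.  52.]
wrist [435. 243.] 880 mid [ 0.6116 -0.0464  0.072 ] circ [ 0.6143 -0.0466] 0.0258 [162. 154. 135.]
wrist [183. 278.] 894 mid [ 0.3591 -0.0771  0.0686] circ [ 0.3528 -0.0777] 0.0236 [184. 164. 240.]
top [244. 128.] 434 mid [0.6167 0.0373 0.0854] circ [0.6171 0.0373] 0.0237 [201. 154.  94.]
top [287. 127.] 334 mid [ 0.6199 -0.0476  0.0861] circ [ 0.6167 -0.0473] 0.0233 [215. 203. 182.]
```

Request:
servo_tool([
  [1,-0.001,0,0.02,0,0,0],
  [1,-0.001,0,0.05,0,0,0],
  [1,-0.001,0,0.08,0,0,0],
  [1,-0.001,0,0.11,0,0,0],
  [1,-0.001,0,0.128,0,0,0],
  [1,-0.001,0,0.136,0,0,0],
  [1,-0.001,0,0.136,0,0,0],
  [0,-0.001,0,0.136,0,0,0],
  [0,-0.001,0,0.136,0,0,0],
  [0,-0.001,0,0.136,0,0,0],
  [0,-0.001,0,0.136,0,0,0],
  [0,-0.001,0,0.136,0,0,0],
  [0,-0.001,0,0.136,0,0,0],
  [0,-0.001,0,0.136,0,0,0],
])

```text
clock: 20.2
position: [0.4274, 0.0044, 0.0212]
ee_rot: [1.0, 0.0, 0.001, -0.0]
ft_force: [-2.1, -0.7, 8.5]
grip_width: 0.596
```

Request:
servo_tool([
  [0,0,0,-0.008,0,0,0],
  [0,0,0,-0.025,0,0,0],
  [0,0,0,-0.05,0,0,0],
  [0,0,0,-0.08,0,0,0],
  [0,0.005,-0.003,-0.105,0,0,0],
  [0,0.018,-0.011,-0.12,0,0,0],
  [0,0.04,-0.025,-0.13,0,0,0],
  [0,0.065,-0.04,-0.13,0,0,0],
  [0,0.092,-0.057,-0.13,0,0,0],
  [0,0.12,-0.074,-0.13,0,0,0],
  [0,0.146,-0.09,-0.13,0,0,0],
  [0,0.168,-0.103,-0.13,0,0,0],
  [0,0.182,-0.112,-0.13,0,0,0],
  [0,0.188,-0.1155,-0.13,0,0,0],
  [0,0.188,-0.1155,-0.13,0,0,0],
  [0,0.188,-0.1155,-0.13,0,0,0],
])

```text
clock: 22.2
position: [0.6143, 0.1193, 0.1506]
ee_rot: [1.0, 0.0, -0.0, -0.0]
ft_force: [-0.3, -0.7, -2.8]
grip_width: 0.599
```

Request:
servo_tool([
  [0,0.0005,0,0.01,0,0,0],
  [0,0.0005,0,0.03,0,0,0],
  [0,0.0005,0,0.055,0,0,0],
  [0,0.0005,0,0.08,0,0,0],
  [0,0.0005,0,0.096,0,0,0],
  [0,0.0005,0,0.104,0,0,0],
  [0,0.0005,0,0.109,0,0,0],
  [0,0.0005,0,0.111,0,0,0],
  [0,0.0005,0,0.112,0,0,0],
  [0,0.0005,0,0.1125,0,0,0],
  [0,0.0005,0,0.1125,0,0,0],
])

```text
clock: 23.58
position: [0.6154, 0.12, 0.0381]
ee_rot: [1.0, 0.0, 0.0, -0.0]
ft_force: [-1.1, -0.5, -1.7]
grip_width: 0.593
```

Request:
servo_tool([
  [0,0,0,0.0005,0,0,0],
  [0,0,0,0.001,0,0,0],
  [0,0,0,0.0014,0,0,0],
  [0,0,0,0.0014,0,0,0],
])

```text
clock: 24.08
position: [0.6154, 0.1199, 0.0374]
ee_rot: [1.0, 0.0, 0.0, -0.0]
ft_force: [-4.4, -0.4, 6.8]
grip_width: 0.6
```

Request:
servo_tool([
  [0.8,0,0,0,0,0,0],
  [1,0,0,0,0,0,0],
  [1,0,0,0,0,0,0],
  [1,0,0,-0.005,0,0,0],
  [1,0,0,-0.02,0,0,0],
  [1,0,0,-0.05,0,0,0],
  [1,0,0,-0.085,0,0,0],
  [1,-0.01,-0.001,-0.11,0,0,0],
  [1,-0.035,-0.005,-0.12,0,0,0],
  [1,-0.075,-0.012,-0.12,0,0,0],
  [1,-0.11,-0.018,-0.12,0,0,0],
  [1,-0.14,-0.022,-0.12,0,0,0],
  [1,-0.158,-0.025,-0.12,0,0,0],
  [1,-0.158,-0.025,-0.12,0,0,0],
  [1,-0.158,-0.025,-0.12,0,0,0],
])

```text
clock: 25.95
position: [0.4582, 0.1447, 0.1572]
ee_rot: [1.0, 0.0, 0.001, -0.0]
ft_force: [-0.5, 1.0, -0.5]
grip_width: 0.996
```

```bash
python3 -c "
from h import *
st(); tops('wrist',.064,.08); discs()
tops('top',.08,.095)"
```

```text
t 25.95 p [0.4582 0.1447 0.1572] x [1.0e+00 2.0e-04 1.3e-03] z [ 1.3e-03  7.0e-04 -1.0e+00] F [-0.5  1.  -0.5] g 0.996 q [-0.88  0.06  0.5   1.95 -0.03  1.13 -0.37]
wrist [ 91. 171.] 2294 mid [0.317  0.1704 0.0688] circ [0.3171 0.1707] 0.024 [200. 177. 254.]
wrist [250. 199.] 1999 mid [0.4576 0.1454 0.0687] circ [0.4573 0.1454] 0.0235 [95. 46. 39.]
wrist [407. 216.] 802 mid [0.6106 0.121  0.072 ] circ [0.6146 0.1203] 0.0258 [124.  56.  27.]
wrist [141. 242.] 1225 mid [0.3555 0.0985 0.0686] circ [0.3548 0.0962] 0.0241 [ 66. 238. 253.]
wrist [407. 283.] 428 mid [0.6174 0.0549 0.072 ] circ [0.6174 0.0496] 0.0231 [144.5 115.   69. ]
disc [402. 127.] 3519 mid [0.6139 0.2043 0.0155] circ [0.6139 0.204 ] 0.0349 [92. 93. 95.]
disc [381. 196.] 814 mid [0.6118 0.119  0.0148] circ [0.6139 0.119 ] 0.0358 [80. 81. 83.]
disc [384. 252.] 337 mid [0.618  0.0572 0.015 ] circ [0.618  0.0504] 0.0313 [64. 65. 66.]
top [203. 128.] 439 mid [0.6162 0.1202 0.0856] circ [0.6162 0.1203] 0.0241 [158.  73.  43.]
top [244. 128.] 434 mid [0.6162 0.0373 0.0857] circ [0.6167 0.0381] 0.0239 [201. 154.  94.]
top [287. 130.] 432 mid [ 0.6173 -0.0476  0.0854] circ [ 0.6172 -0.0467] 0.0238 [215. 203. 181.]
```

Mid is placed well. Next is the deep jar.

Request:
servo_tool([
  [1,-0.0005,-0.0005,0.02,0,0,0],
  [1,-0.0005,-0.0005,0.05,0,0,0],
  [1,-0.0005,-0.0005,0.08,0,0,0],
  [1,-0.0005,-0.0005,0.11,0,0,0],
  [1,-0.0005,-0.0005,0.128,0,0,0],
  [1,-0.0005,-0.0005,0.136,0,0,0],
  [1,-0.0005,-0.0005,0.136,0,0,0],
  [0,-0.0005,-0.0005,0.136,0,0,0],
  [0,-0.0005,-0.0005,0.136,0,0,0],
  [0,-0.0005,-0.0005,0.136,0,0,0],
  [0,-0.0005,-0.0005,0.136,0,0,0],
  [0,-0.0005,-0.0005,0.136,0,0,0],
  [0,-0.0005,-0.0005,0.136,0,0,0],
  [0,-0.0005,-0.0005,0.136,0,0,0],
])

```text
clock: 27.85
position: [0.4573, 0.1456, 0.0214]
ee_rot: [1.0, 0.0, 0.001, -0.001]
ft_force: [-1.8, -0.5, 6.8]
grip_width: 0.6
```

Request:
servo_tool([
  [0,0,0,-0.008,0,0,0],
  [0,0,0,-0.025,0,0,0],
  [0,0,0,-0.05,0,0,0],
  [0,0,0,-0.08,0,0,0],
  [0,0.005,-0.002,-0.105,0,0,0],
  [0,0.018,-0.007,-0.12,0,0,0],
  [0,0.038,-0.014,-0.13,0,0,0],
  [0,0.06,-0.022,-0.13,0,0,0],
  [0,0.085,-0.031,-0.13,0,0,0],
  [0,0.11,-0.04,-0.13,0,0,0],
  [0,0.132,-0.048,-0.13,0,0,0],
  [0,0.148,-0.054,-0.13,0,0,0],
  [0,0.155,-0.057,-0.13,0,0,0],
  [0,0.1575,-0.058,-0.13,0,0,0],
  [0,0.1575,-0.058,-0.13,0,0,0],
  [0,0.1575,-0.058,-0.13,0,0,0],
])

```text
clock: 29.85
position: [0.6139, 0.2032, 0.1507]
ee_rot: [1.0, 0.0, -0.0, -0.0]
ft_force: [-0.6, 0.4, -1.9]
grip_width: 0.596
```

Request:
servo_tool([
  [0,0.0005,0,0.01,0,0,0],
  [0,0.0005,0,0.03,0,0,0],
  [0,0.0005,0,0.055,0,0,0],
  [0,0.0005,0,0.08,0,0,0],
  [0,0.0005,0,0.096,0,0,0],
  [0,0.0005,0,0.104,0,0,0],
  [0,0.0005,0,0.109,0,0,0],
  [0,0.0005,0,0.111,0,0,0],
  [0,0.0005,0,0.112,0,0,0],
  [0,0.0005,0,0.1125,0,0,0],
  [0,0.0005,0,0.1125,0,0,0],
])

```text
clock: 31.22
position: [0.6149, 0.2035, 0.0383]
ee_rot: [1.0, 0.0, 0.0, -0.0]
ft_force: [0.4, -0.9, -1.7]
grip_width: 0.596
```

Request:
servo_tool([
  [0,0,0,0.0005,0,0,0],
  [0,0,0,0.001,0,0,0],
  [0,0,0,0.0014,0,0,0],
  [0,0,0,0.0014,0,0,0],
])

```text
clock: 31.72
position: [0.6148, 0.2034, 0.0375]
ee_rot: [1.0, 0.0, 0.0, -0.0]
ft_force: [-4.4, -1.7, 7.3]
grip_width: 0.595
```

Contact is made, so I'll release, rise and back away.

Request:
servo_tool([
  [0.8,0,0,0,0,0,0],
  [1,0,0,0,0,0,0],
  [1,0,0,0,0,0,0],
  [1,0,0,-0.005,0,0,0],
  [1,0,0,-0.02,0,0,0],
  [1,0,0,-0.05,0,0,0],
  [1,0,0,-0.085,0,0,0],
  [1,-0.01,0,-0.12,0,0,0],
  [1,-0.03,-0.02,-0.15,0,0,0],
  [1,-0.06,-0.05,-0.17,0,0,0],
  [1,-0.09,-0.08,-0.18,0,0,0],
  [1,-0.12,-0.1,-0.18,0,0,0],
  [1,-0.14,-0.11,-0.18,0,0,0],
  [1,-0.14,-0.11,-0.18,0,0,0],
  [1,-0.14,-0.11,-0.18,0,0,0],
])

```text
clock: 33.6
position: [0.4755, 0.3126, 0.2174]
ee_rot: [1.0, -0.0, 0.001, -0.0]
ft_force: [0.4, 0.8, 0.5]
grip_width: 0.999
```

```bash
python3 -c "
from h import *
st(); tops('top',.08,.095,'pics/t3.png'); tops('top',.066,.078);tops('scene',.08,.095,'pics/s3.png')
a=[cv2.imread(f'pics/{n}3.png') for n in 'ts']; cv2.imwrite('pics/f.png',cv2.resize(np.hstack(a),(800,300)))"
```

```text
t 33.6 p [0.4755 0.3126 0.2174] x [ 1.e+00 -4.e-04  1.e-03] z [ 1.e-03  5.e-04 -1.e+00] F [0.4 0.8 0.5] g 0.999 q [-1.06  0.22  0.46  1.66 -0.1   1.29 -0.58]
top [161. 127.] 442 mid [0.6155 0.2032 0.0862] circ [0.6152 0.2034] 0.0238 [73.5 44.  43. ]
top [203. 128.] 439 mid [0.6162 0.1202 0.0859] circ [0.616  0.1205] 0.0238 [158.  73.  43.]
top [244. 128.] 432 mid [0.6169 0.0373 0.0859] circ [0.6169 0.0375] 0.0236 [201. 154.  94.]
top [287. 130.] 434 mid [ 0.6166 -0.0477  0.0856] circ [ 0.6165 -0.0471] 0.0236 [214. 203. 181.]
top [167. 134.] 102 mid [0.6134 0.2008 0.0718] circ [0.6148 0.2027] 0.0254 [63.5 51.5 53. ]
top [389. 218.] 445 mid [ 0.4485 -0.2518  0.0706] circ [ 0.4481 -0.2515] 0.0234 [ 29.  40. 207.]
top [210. 261.] 455 mid [0.3565 0.0967 0.0706] circ [0.3565 0.0963] 0.0234 [ 16. 181. 209.]
top [299. 265.] 462 mid [ 0.3528 -0.0771  0.071 ] circ [ 0.3533 -0.0772] 0.0235 [167. 144. 218.]
top [170. 280.] 473 mid [0.3177 0.1705 0.0707] circ [0.3181 0.1705] 0.0236 [164. 142. 218.]
scene [226.   5.] 139 mid [-0.889   1.749   0.0876] circ [-0.889   1.7477] 0.2543 [121. 148. 155.]

[... 253 characters left out ...]
.1334] 0.1942 [ 55. 103. 139.]
scene [35. 92.] 318 mid [-0.4698  0.0713  0.0875] circ [-0.4706  0.0713] 0.1472 [ 9. 20. 51.]
scene [392. 103.] 515 mid [0.6208 0.6578 0.0869] circ [0.621  0.6589] 0.1072 [131. 163. 176.]
scene [114. 138.] 250 mid [ 0.0208 -0.0117  0.0875] circ [ 0.0092 -0.0055] 0.0738 [ 75.   95.5 104. ]
scene [333. 160.] 157 mid [0.6147 0.1991 0.0855] circ [0.6142 0.2001] 0.0249 [54. 39. 43.]
scene [319. 174.] 186 mid [0.6159 0.1171 0.0852] circ [0.6166 0.1175] 0.024 [131.   60.   46.5]
scene [303. 189.] 210 mid [0.6163 0.0346 0.0856] circ [0.6181 0.0355] 0.0245 [182. 134.  76.]
scene [286. 207.] 247 mid [ 0.6171 -0.0501  0.085 ] circ [ 0.6165 -0.0495] 0.0238 [211. 200. 168.]
```

View pics/f.png

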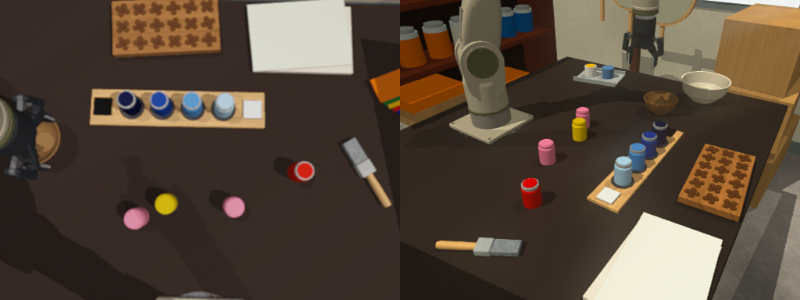

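The final pictures show all four jars upright on the discs in shade order. Pale stands next to the white tile at about (223,105) and deep next to the black tile at about (128,103). Red and the look-alikes haven't moved, and the gripper is clear.

```bash
python3 -c "
from h import *
print(ticket.hand_in())"
```

```text
the job is handed in; nothing more can be done
None
```

The four blue jars stand upright on the discs in shade order: pale next to the white tile, then light, mid, and deep next to the black tile. I handed the job in at about 34 s on the robot clock, against the 109 s limit.

- **Handling:** I lifted each jar across the row and lowered it until the wrist force changed from about 2 N of jar weight to a 5–7 N push. I then released it and rose straight up.
- **Placement:** In the top camera, the jar centres are within about 1.5 mm of the measured disc centres, with tops at 86 mm where a jar standing upright on a disc should reach 88 mm. The scene camera differs by 2–4 mm in y. It showed a similar shift at the start, so this looks like calibration error.
- **Other jars:** The red jar and the pink and yellow look-alikes are where they were at the start, to within about 1 mm.
- **End state:** The arm is clear and touching nothing, with wrist force about 1 N. No check failed.

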